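# Find a spacer's blind hole on the check pin and hold it hole-up for inspection

### The job

Take one of the two square aluminium spacers from the green tray and find its blind hole by feel on the brass check pin: offer one end to the pin, turn the spacer end for end if the pin does not go in, and push the drilled end on fully home, up to the collar. Then draw it off and show it to the inspector: finish with the spacer still gripped, standing on end with its hole facing straight up, held still in the air about 15 cm above the middle of the blue inspection mat. Leave the other spacer and everything else on the bench where they are.

Things in the scene. Friction and masses are not known exactly. Their poses are not given: they have to be found in the camera images.
- spacer_a_mid (a point): Centre of a square aluminium bar spacer, 34 x 34 x 70 mm, about 0.18 kg, lying on a long face; x runs along its length, z up as it lies. One end face has a blind round hole on the axis, 22 mm across, 40 mm deep; the other is solid. Whether +x or -x is drilled is not told and may differ between the two spacers.
- spacer_b_mid (a point): The other spacer. Centre of a square aluminium bar spacer, 34 x 34 x 70 mm, about 0.18 kg, lying on a long face; x runs along its length, z up as it lies. One end face has a blind round hole on the axis, 22 mm across, 40 mm deep; the other is solid. Whether +x or -x is drilled is not told and may differ between the two spacers.
- tray_mid (a point): Centre of the floor of the shallow green parts tray, fixed, 190 x 270 mm (its x and y), floor 4 mm above the bench, walls 4 mm thick and 16 mm high. Both spacers lie in it, about 130 mm apart along its y.
- pin_tip (a point): Tip of the fixed brass check pin: level, 75 mm above the bench, 14 mm across, 32 mm long, 6 mm tapered nose, pointing along this frame's -x. With a drilled end fully home on the collar the tip lies 3 mm short of the spacer's middle; against a solid end the spacer stops with its middle 35 mm before the tip.
- pin_root (a point): Root of the check pin, on the face of its steel collar (30 mm across, 8 mm thick), 32 mm from the tip; the frame is that of the tip. Behind the collar stands a blue upright block, 64 mm wide, 104 mm high; the dark base plate, 130 x 90 mm, 12 mm thick, lies under it all, from 50 mm before the tip to 80 mm behind it.
- mat_mid (a point): Centre of the top face of the blue inspection mat, 140 x 140 mm, 3 mm thick, fixed flat on the bench.
- con_rod_mid (a point): Bystander: steel connecting rod lying flat, 170 mm long, 20 mm high; point on the middle of its shank.
- caliper_mid (a point): Bystander: caliper lying flat, 200 mm long, 10 mm high; point on its beam.
- deburrer_grip (a point): Bystander: deburring tool with an orange handle, 160 mm long, lying down; point on the handle.
- oil_bottle_mid (a point): Bystander: white oil bottle with a red cap, 56 mm across, 150 mm high, standing; point half-way up.
- bolt_box_mid (a point): Bystander: blue open box of bolts, 100 x 130 mm, 50 mm high; point at the centre, half-way up.
Mind the look-alikes: they are no part of the job. What is shaped like the part that bears pin_tip but purple or red is not meant.

How it is judged (in metres and radians):
On the way:
1. one spacer is pushed with its drilled end onto the check pin, within 6 mm of the collar (((x of pin_tip in the frame of spacer_a_mid between -0.009 and 0.009 m and y of pin_tip in the frame of spacer_a_mid between -0.007 and 0.007 m and z of pin_tip in the frame of spacer_a_mid between -0.007 and 0.007 m) or (x of pin_tip in the frame of spacer_b_mid between -0.009 and 0.009 m and y of pin_tip in the frame of spacer_b_mid between -0.007 and 0.007 m and z of pin_tip in the frame of spacer_b_mid between -0.007 and 0.007 m))), for 0.1 s.
At the end, for the whole second after the job is handed in: One spacer is gripped by the fingers and at rest, its drilled end up with its length within 20 degrees of vertical, its centre 80 to 260 mm above the bench and within 60 mm sideways of the mat's centre; the other spacer is within 20 mm of where it started (((angle between spacer_a_mid's own x axis and vertical below 0.35 rad and height (world z) of spacer_a_mid between 0.08 and 0.26 m and horizontal distance between spacer_a_mid and mat_mid below 0.06 m and contact force between the fingers and spacer_a above 1 N and linear speed of spacer_a below 0.03 m/s and angular speed of spacer_a below 0.3 rad/s and distance of spacer_b_mid from where it was at the start of the episode below 0.02 m) or (angle between spacer_b_mid's own x axis and vertical above 2.7916 rad and height (world z) of spacer_b_mid between 0.08 and 0.26 m and horizontal distance between spacer_b_mid and mat_mid below 0.06 m and contact force between the fingers and spacer_b above 1 N and linear speed of spacer_b below 0.03 m/s and angular speed of spacer_b below 0.3 rad/s and distance of spacer_a_mid from where it was at the start of the episode below 0.02 m))); the arm keeps its last pose, push and grip.
It fails at once if the con rod is shifted by more than 30 mm (distance of con_rod_mid from where it was at the start of the episode above 0.03 m).
It fails at once if the caliper is shifted by more than 30 mm (distance of caliper_mid from where it was at the start of the episode above 0.03 m).
It fails at once if the deburrer is shifted by more than 30 mm (distance of deburrer_grip from where it was at the start of the episode above 0.03 m).
It fails at once if the oil bottle is shifted by more than 30 mm (distance of oil_bottle_mid from where it was at the start of the episode above 0.03 m).
It fails at once if the bolt box is shifted by more than 30 mm (distance of bolt_box_mid from where it was at the start of the episode above 0.03 m).
It also fails if it takes over 54 s, if anything falls off the work surface, if the arm or the gripper's body presses on something with over 40 N, if the wrist force passes 120 N, or if a joint passes its speed limit or range.

### The arm

A 6-joint arm with a two-finger parallel gripper is mounted at the origin on the work surface. World frame = base frame: x ahead of the robot, y to its left, z up, the work surface at z = 0. Lengths are in m, angles in degrees, forces in N, time in s.
With the tool pointing down it reaches from about 0.325 to 0.85 m from the base axis. Payload 4.4 kg.
Tool frame: the origin (TCP) lies at the very end of the fingers, on their centre line; the grasp point (between the pads) lies hold_point_z behind it (hold_point_z is the distance from the TCP to the grasp point, in m); z points along the fingers, y is the line along which they close (so a half turn about z gives the same grasp; the last joint's range is limited). The gripper opens to 94 mm and grips with 3 to 60 N. Pads are 16 mm wide; open, the fingers measure 119 mm over their backs; the gripper's body (75 mm by 177 mm) begins 78 mm behind the grasp point.
Start: joints at [-78.237, 11.837, 88.321, -0, 79.842, -8.623], TCP at [0.2, -0.539, 0.205] pointing down, gripper open.
Joint ranges: [-156.59, 156.59], [-49.26, 127.26], [12.9, 141.05], [-63.56, 243.56], [4.71, 150.69], [-161.64, 161.64]. Speed limits (degrees/s): [159.86, 159.86, 180, 180, 180, 180].

### API

Orientations are given as a 3x3 rotation matrix whose columns are the frame's x, y, z axes.
In Python, from cell import * gives the robot as it stands. The module is installed in compiled form; this text tells all that it offers.
- The arm moves only by the shell command python3 -m handwheel 'ROWS' [FORCE]. ROWS is JSON, a list of rows, each an object with "delta_pos": the shift along the tool's x, y, z in m, a list of three; "roll": the turn about the tool's z in rad; "claw": the finger opening in m, from 0 to 0.094. A call has 1 to 12 rows; each row shifts and turns the commanded pose from where the row before left it, along the tool's axes as they then stand; what a row does not reach is not made up. A row lasts 1/8 s, in which the tool goes at most 62.5 mm and 10.7 degrees, less where a joint would pass 70% of its speed; a pose out of reach is approached as far as the arm can. A call with a gripper value outside its range is refused whole. The fingers move at their own pace and stop on an object; FORCE is the grip in N (left out, the last holds). Time passes only in rows, so rows that do not move let the fingers close. It gives the time, the measured TCP pose, the force, the opening and the grip force at its end, in the units of the state.
- state(): the state, without advancing time (a new reading comes with each control period).
- read_camera(name): name is "side" or "top"; returns the picture (420x560x3 uint8, red, green, blue); there is no depth.
- calibration(name): a dict with "fx", "fy", "cx", "cy" (pixels), "R" (3x3) and "t" (3): a world point X has camera coordinates R X + t. Camera axes: x right, y down, z forward; pixel columns grow to the right and rows downward; lengths in m; the calibration is good to about 2 mm. A picture is of the moment at which its call begins. calibration takes no time and is no camera call.
- hand_in(): hands the job in; it is judged then, once.
Trained networks look in the newest picture that a camera, given by its name, has taken for a name from the list of things; names that differ only in an ending like _2 or _b are one class to them, and where a whole thing is asked for, a point or a joint stands for the part that bears it (a point fixed in the world has none). Each returns a list of dicts, best first, with "confidence" (0 to 1); they miss things now and then, are a little off and sometimes report something else, mostly with a low value. They report only what shows in the picture. A call takes as long as a camera call. They do not tell look-alikes from the thing itself.
- spot_in(query, camera): "at" ([x, y, z] in m, in the coordinates of the camera as it stood for that picture, good to about 4 mm: the middle of the surface that is visible of it).
- landmark_of(query, camera): "at" ([x, y, z] in m, in the coordinates of the camera as it stood for that picture, good to about 4 mm: a listed point, or the origin of a listed thing).
The state is a dict: "time_s": time; "qpos": joint angles; "joint_velocities": joint speeds; "tau": joint torques, N m; "position": TCP position; "eef_rot": TCP orientation; "force": force on the tool from outside, world axes, zero at the start; "ft_torque": the same for the moment, N m; "gripper_width": opening from 0.0 (shut) to 1.0 (fully open); "finger_force": force on a finger pad.
Only numpy, scipy, OpenCV 4.12 (cv2) and the standard library are available. Lean on these libraries where they do the work, as an engineer would, in place of code of your own. Each camera call takes 0.05 s, during which the arm holds its last target. There are 200 camera calls.

## Working session

There is one attempt and no reset: what is moved stays moved. The work goes in short steps, Python scripts to look and compute and a shell command to move; the robot and the scene stay as the last step left them, time stands still between calls to the robot, and variables do not carry over. Pictures are saved under pics/ and viewed, at most 10 in all, crops included, and the job is handed in when it is done.

```bash
mkdir -p pics; cat > h.py <<'E'
from cell import *
import numpy as np, cv2
def world(cam,p):
    c=calibration(cam); R=np.array(c["R"]); return R.T@(np.array(p)-np.array(c["t"]))
def snap(cam,name):
    im=read_camera(cam); cv2.imwrite(f"pics/{name}.png",im[:,:,::-1]); return im
def pix(cam,X):
    c=calibration(cam); q=np.array(c["R"])@np.array(X)+np.array(c["t"]); return (c["fx"]*q[0]/q[2]+c["cx"],c["fy"]*q[1]/q[2]+c["cy"])
def plane(cam,uv,z):
    c=calibration(cam); R=np.array(c["R"]); o=-R.T@np.array(c["t"]); d=R.T@np.array([(uv[0]-c["cx"])/c["fx"],(uv[1]-c["cy"])/c["fy"],1]); return o+d*(z-o[2])/d[2]
E
python3 - <<'E'
from h import *
for cam in ("top","side"):
    snap(cam,cam+"0")
    for q in ["spacer_a_mid","tray_mid","pin_tip","pin_root","mat_mid","con_rod_mid","caliper_mid","deburrer_grip","oil_bottle_mid","bolt_box_mid"]:
        for r in landmark_of(q,cam)[:4]:
            w=world(cam,r["at"]); print(cam,q,round(r["confidence"],2),w.round(3),np.round(pix(cam,w)))
s=state();print(s); 
import cell; print(hold_point_z if 'hold_point_z' in globals() else dir(cell))
E
```

```text
top tray_mid 0.77 [ 0.502 -0.278  0.005] [405. 201.]
top pin_tip 0.65 [0.36  0.248 0.077] [225. 250.]
top pin_tip 0.61 [0.18  0.312 0.073] [202. 314.]
top pin_tip 0.59 [0.58  0.291 0.07 ] [210. 173.]
top pin_tip 0.33 [ 0.701 -0.357  0.077] [437. 129.]
top pin_root 0.93 [0.586 0.326 0.074] [198. 171.]
top pin_root 0.8 [0.376 0.266 0.072] [219. 244.]
top pin_root 0.65 [0.196 0.341 0.075] [191. 309.]
top pin_root 0.42 [ 0.701 -0.356  0.076] [436. 129.]
top mat_mid 0.88 [0.479 0.064 0.001] [290. 209.]
top con_rod_mid 0.64 [ 0.74  -0.05   0.012] [327. 122.]
top caliper_mid 0.89 [0.74  0.149 0.004] [261. 123.]
top deburrer_grip 0.72 [0.328 0.413 0.015] [171. 261.]
top deburrer_grip 0.69 [ 0.701 -0.355  0.074] [436. 129.]
top oil_bottle_mid 0.78 [ 0.699 -0.357  0.075] [436. 130.]
top bolt_box_mid 0.82 [0.597 0.508 0.027] [140. 170.]
side spacer_a_mid 0.87 [ 0.471 -0.207  0.018] [295. 160.]
side pin_tip 0.79 [0.353 0.249 0.072] [292. 259.]
side pin_tip 0.76 [0.575 0.292 0.073] [205. 250.]
side pin_tip 0.6 [0.181 0.316 0.072] [354. 295.]
side pin_tip 0.34 [ 0.472 -0.206  0.02 ] [294. 160.]
si
[... 651 characters left out ...]
6874e+01, -8.62240544e+00]), 'joint_velocities': array([ 0.02131242,  0.10708194,  0.0286266 , -0.01211118, -0.00488911,
       -0.01137941]), 'tau': array([-7.17544253e-05, -3.70895612e+01, -2.81765020e+01,  6.99732034e-02,
        2.76657497e-02,  3.44365496e-07]), 'position': array([ 0.20026751, -0.53898638,  0.20546849]), 'eef_rot': array([[ 9.37378497e-01,  3.48312436e-01, -1.30963633e-05],
       [ 3.48312436e-01, -9.37378497e-01,  2.41665350e-06],
       [-1.14344989e-05, -6.82694523e-06, -1.00000000e+00]]), 'force': array([0.76540717, 0.02224173, 0.39947324]), 'ft_torque': array([-0.03071546, -0.01224965, -0.05590005]), 'finger_force': 0.0, 'gripper_width': 0.9986702369642461}
0.0188
```

View pics/top0.png

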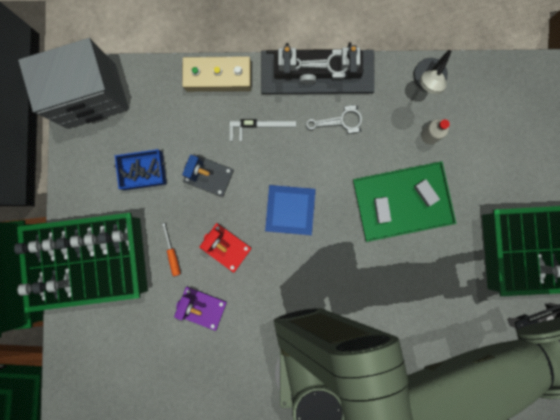

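View pics/side0.png

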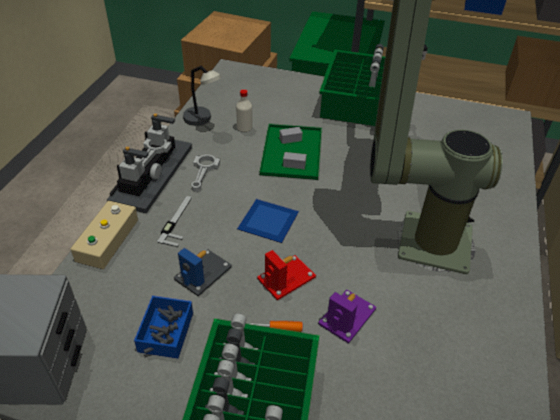

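Top view: the blue stand is at (205,172) with red and purple look-alikes below it. The mat is at (290,209), and the spacers are at (383,210) and (428,193). I'll refine the poses now.

```bash
python3 - <<'E'
from h import *
acc={}
for i in range(6):
  for cam in ("top","side"):
    im=read_camera(cam)
    for q,ref in [("pin_tip",(.578,.291)),("pin_root",(.586,.323)),("spacer_a_mid",(.471,-.207)),("spacer_a_mid",(.53,-.335))]:
        for r in landmark_of(q,cam):
            w=world(cam,r["at"])
            if np.hypot(*(w[:2]-ref))<.018: acc.setdefault((q,ref,cam),[]).append(w)
for k,v in acc.items(): print(k,len(v),np.mean(v,0).round(4),np.std(v,0).round(4))
top=read_camera("top"); side=read_camera("side")
def crop(im,x,y,w,h): return cv2.resize(im[y:y+h,x:x+w],(400,300),interpolation=cv2.INTER_CUBIC)
out=np.vstack([np.hstack([crop(top,175,145,64,48),crop(side,165,235,80,60)]),np.hstack([crop(top,350,160,108,81),crop(side,255,115,80,60)])])
cv2.imwrite("pics/c1.png",out[:,:,::-1])
hsv=cv2.cvtColor(top,cv2.COLOR_RGB2HSV)
m=np.zeros(top.shape[:2],np.uint8); m[165:240,355:453]=((hsv[165:240,355:453,1]<70)&(hsv[165:240,355:453,2]>110))
cs,_=cv2.findContours(m,0,1)
for c in cs:
    if cv2.contourArea(c)>60:
        b=cv2.boxPoints(cv2.minAreaRect(c)); print("spacer",np.mean(b,0),[plane("top",p,.038)[:2].round(3) for p in b])
E
```

```text
('pin_tip', (0.578, 0.291), 'top') 6 [0.5779 0.292  0.0708] [0.0011 0.0006 0.0012]
('pin_root', (0.586, 0.323), 'top') 6 [0.5888 0.3229 0.0737] [0.0008 0.0017 0.0019]
('spacer_a_mid', (0.471, -0.207), 'top') 6 [ 0.4743 -0.2072  0.0239] [0.0013 0.0018 0.0014]
('pin_tip', (0.578, 0.291), 'side') 6 [0.5757 0.2941 0.0746] [0.0012 0.0006 0.002 ]
('pin_root', (0.586, 0.323), 'side') 5 [0.5846 0.3221 0.0747] [0.0013 0.0003 0.0016]
('spacer_a_mid', (0.471, -0.207), 'side') 6 [ 0.4717 -0.2083  0.0186] [0.0016 0.0005 0.0014]
spacer [416. 232.] [array([ 0.43 , -0.198]), array([ 0.429, -0.406]), array([ 0.388, -0.405]), array([ 0.389, -0.197])]
spacer [358.99997 218.5    ] [array([ 0.389, -0.125]), array([ 0.509, -0.127]), array([ 0.509, -0.15 ]), array([ 0.389, -0.148])]
spacer [382.89304 209.55487] [array([ 0.508, -0.185]), array([ 0.513, -0.22 ]), array([ 0.441, -0.23 ]), array([ 0.436, -0.194])]
spacer [427.55035 192.02786] [array([ 0.545, -0.303]), array([ 0.565, -0.333]), array([ 0.505, -0.372]), array([ 0.485, -0.342])]
spacer [448.  184.5] [array([ 0.604, -0.387]), array([ 0.604, -0.41 ]), array([ 0.49 , -0.407]), array([ 0.49 , -0.384])]
spacer [386.  171.5] [array([ 0.606, -0.128]), array([ 0.604, -0.309]), array([ 0.566, -0.308]), array([ 0.567, -0.127])]
```

View pics/c1.png

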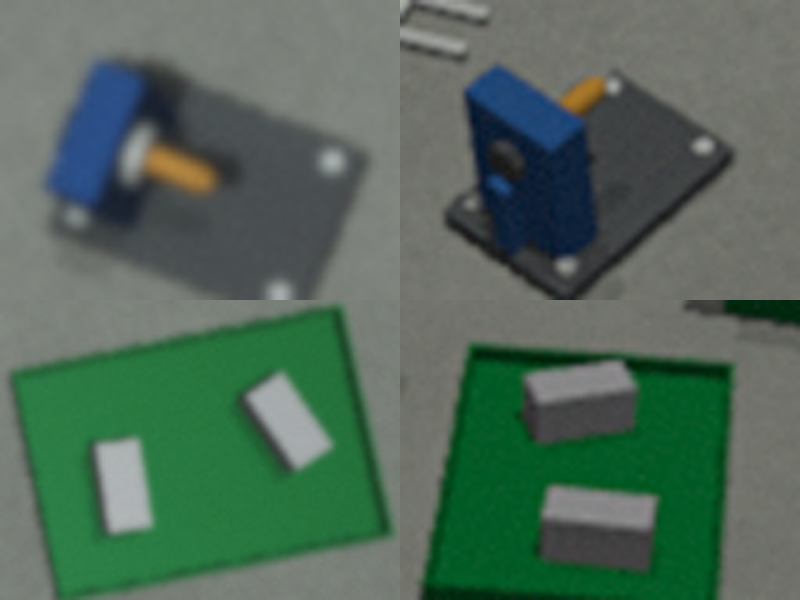

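Spacer A is at (0.473, -0.2075) with yaw about 8°. The pin tip is at about (0.576, 0.293), with its axis at yaw about 70°. I'll move above spacer A first.

```bash
cat >> h.py <<'E'
def go(x,y,z):
    """remaining shift in tool axes to put TCP at x,y,z; and where we are"""
    s=state(); R=np.array(s["eef_rot"]); p=np.array(s["position"])
    print("t",round(s["time_s"],2),"p",p.round(4),"yaw",np.degrees(np.arctan2(R[1,0],R[0,0])).round(2),"q",np.round(s["qpos"],1),"F",np.round(s["force"],1),"w",round(s["gripper_width"]*94,1),"ff",round(s["finger_force"],1))
    print("tool delta",(R.T@(np.array([x,y,z])-p)).round(4))
E
python3 -m handwheel '[{"delta_pos":[0,0,0],"roll":0.108,"claw":0.06},{"delta_pos":[0,0,0],"roll":0.108,"claw":0.06},{"delta_pos":[0.0396,-0.0363,0],"roll":0,"claw":0.06},{"delta_pos":[0.0396,-0.0363,0.01],"roll":0,"claw":0.06},{"delta_pos":[0.0396,-0.0363,0.02],"roll":0,"claw":0.06},{"delta_pos":[0.0396,-0.0363,0.02],"roll":0,"claw":0.06},{"delta_pos":[0.0396,-0.0363,0.02],"roll":0,"claw":0.06},{"delta_pos":[0.0396,-0.0363,0.01],"roll":0,"claw":0.06},{"delta_pos":[0.0396,-0.0363,0],"roll":0,"claw":0.06},{"delta_pos":[0.0396,-0.0363,0],"roll":0,"claw":0.06},{"delta_pos":[0,0,0],"roll":0,"claw":0.06}]' 40 && python3 -c "from h import *; go(.473,-.2075,.007)"
```

```text
time_s: 5.58
position: [0.4753, -0.2046, 0.1256]
eef_rot: [[0.989, 0.145, 0.001], [0.145, -0.989, 0.0], [0.001, -0.0, -1.0]]
force: [-0.5, -1.6, -0.5]
gripper_width: 0.64
finger_force: 0.0
t 5.58 p [ 0.4753 -0.2046  0.1256] yaw 8.34 q [-32.9   9.6 101.1   0.   69.4  48.8] F [-0.5 -1.6 -0.5] w 60.2 ff 0.0
tool delta [-0.0028  0.0026  0.1186]
```

```bash
python3 -m handwheel '[{"delta_pos":[-0.0028,0.0026,0.04],"roll":0,"claw":0.06},{"delta_pos":[0,0,0.04],"roll":0,"claw":0.06},{"delta_pos":[0,0,0.025],"roll":0,"claw":0.06},{"delta_pos":[0,0,0.0125],"roll":0,"claw":0.06},{"delta_pos":[0,0,0],"roll":0,"claw":0.06},{"delta_pos":[0,0,0],"roll":0,"claw":0.03},{"delta_pos":[0,0,0],"roll":0,"claw":0.03},{"delta_pos":[0,0,0],"roll":0,"claw":0.03},{"delta_pos":[0,0,0],"roll":0,"claw":0.03}]' 40 && python3 -c "from h import *; go(.473,-.2075,.007)"
```

```text
time_s: 6.7
position: [0.4716, -0.2101, 0.0088]
eef_rot: [[0.99, 0.139, 0.001], [0.139, -0.99, 0.0], [0.001, 0.0, -1.0]]
force: [-1.5, 2.0, 5.1]
gripper_width: 0.355
finger_force: 40.0
t 6.7 p [ 0.4716 -0.2101  0.0088] yaw 8.01 q [-33.6  19.4 105.2   0.   55.3  48.3] F [-1.5  2.   5.1] w 33.4 ff 40.0
tool delta [ 0.0017 -0.0024  0.0018]
```

```bash
python3 -m handwheel '[{"delta_pos":[0,0,-0.03],"roll":0,"claw":0.03},{"delta_pos":[0,0,-0.04],"roll":-0.18,"claw":0.03},{"delta_pos":[0,0,-0.03],"roll":-0.18,"claw":0.03},{"delta_pos":[0,0,0],"roll":-0.18,"claw":0.03},{"delta_pos":[0,0,0],"roll":-0.18,"claw":0.03},{"delta_pos":[0,0,0],"roll":-0.18,"claw":0.03},{"delta_pos":[0,0,0],"roll":-0.18,"claw":0.03},{"delta_pos":[0.02,0,0],"roll":0,"claw":0.03},{"delta_pos":[0.04,-0.008,0],"roll":0,"claw":0.03},{"delta_pos":[0.05,-0.008,0],"roll":0,"claw":0.03},{"delta_pos":[0.05,-0.008,0],"roll":0,"claw":0.03},{"delta_pos":[0.05,-0.008,0],"roll":0,"claw":0.03}]' 50 && python3 -c "from h import *; go(.559,.246,.063)"
```

```text
time_s: 8.2
position: [0.5129, -0.0007, 0.1073]
eef_rot: [[0.344, 0.939, -0.001], [0.939, -0.344, -0.0], [-0.001, -0.001, -1.0]]
force: [1.2, 0.2, -2.3]
gripper_width: 0.357
finger_force: 50.0
t 8.2 p [ 0.5129 -0.0007  0.1073] yaw 69.88 q [ -9.7  10.4 102.5  -0.   67.1  10.4] F [ 1.2  0.2 -2.3] w 33.6 ff 50.0
tool delta [ 0.2475 -0.0415  0.0442]
```

```bash
python3 -m handwheel '[{"delta_pos":[0.05,-0.009,0.01],"roll":0,"claw":0.03},{"delta_pos":[0.05,-0.009,0.01],"roll":0,"claw":0.03},{"delta_pos":[0.05,-0.009,0.01],"roll":0,"claw":0.03},{"delta_pos":[0.04,-0.007,0.01],"roll":0,"claw":0.03},{"delta_pos":[0.02,0,0],"roll":0,"claw":0.03},{"delta_pos":[0,0,0],"roll":0,"claw":0.03},{"delta_pos":[0,0,0],"roll":0,"claw":0.03}]' && python3 - <<'E'
from h import *; go(.559,.246,.063)
top=snap("top","t2"); side=snap("side","s2")
def crop(im,x,y,w,h): return cv2.resize(im[y:y+h,x:x+w],(400,300),interpolation=cv2.INTER_CUBIC)
cv2.imwrite("pics/c2.png",np.hstack([crop(top,175,140,80,60),crop(side,165,205,100,75)])[:,:,::-1])
E
```

```text
time_s: 9.07
position: [0.5536, 0.2055, 0.068]
eef_rot: [[0.345, 0.939, -0.0], [0.939, -0.345, -0.001], [-0.001, 0.0, -1.0]]
force: [0.4, 0.5, -1.8]
gripper_width: 0.36
finger_force: 50.0
t 9.07 p [0.5536 0.2055 0.068 ] yaw 69.84 q [12.  22.  92.8 -0.  65.2 32.2] F [ 0.4  0.5 -1.8] w 33.8 ff 50.0
tool delta [ 0.0399 -0.0089  0.005 ]
```

View pics/c2.png

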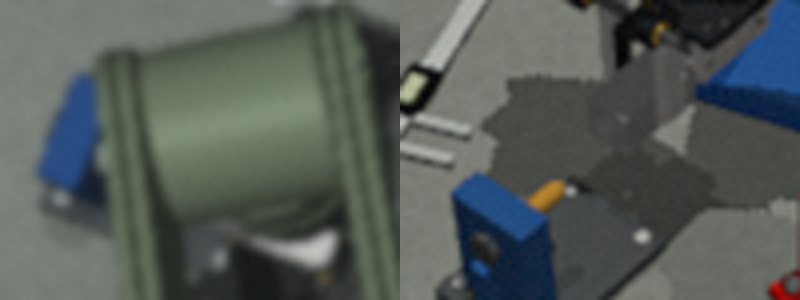

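```bash
python3 - <<'E'
from h import *
im=cv2.imread("pics/s2.png"); print(np.round(pix("side",[.569,.24,.08])))
u,v=map(int,pix("side",[.566,.238,.08])); c=im[v-25:v+25,u-33:u+33].astype(float)
c=np.clip(c*2.2,0,255).astype(np.uint8)
cv2.imwrite("pics/c3.png",cv2.resize(c,(660,500),interpolation=cv2.INTER_CUBIC))
E
```

```text
[215. 235.]
```

View pics/c3.png

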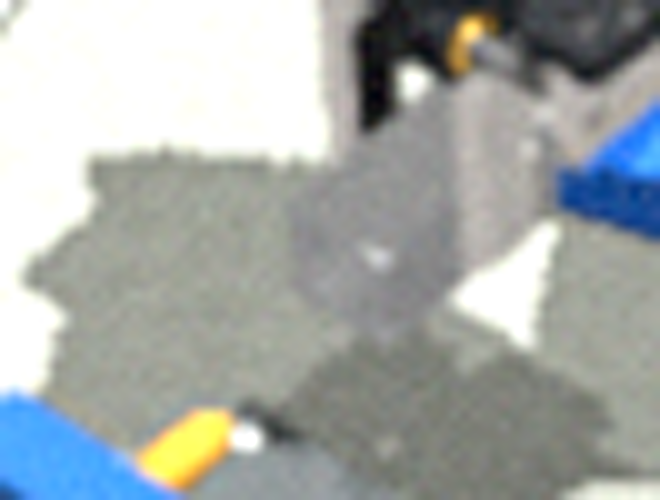

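```bash
python3 -m handwheel '[{"delta_pos":[0.02,-0.0089,0.005],"roll":0,"claw":0.03},{"delta_pos":[0.02,0,0],"roll":0,"claw":0.03},{"delta_pos":[0.005,0,0],"roll":0,"claw":0.03},{"delta_pos":[0,0,0],"roll":0,"claw":0.03},{"delta_pos":[0,0,0],"roll":0,"claw":0.03}]' 60 && python3 -c "from h import *; go(.5753,.29,.063)"
```

```text
time_s: 9.8
position: [0.5605, 0.252, 0.0628]
eef_rot: [[0.344, 0.939, -0.0], [0.939, -0.344, -0.0], [-0.0, -0.0, -1.0]]
force: [-0.4, 0.1, -2.3]
gripper_width: 0.364
finger_force: 60.0
t 9.8 p [0.5605 0.252  0.0628] yaw 69.89 q [16.2 24.9 89.3 -0.  65.8 36.3] F [-0.4  0.1 -2.3] w 34.2 ff 60.0
tool delta [ 0.0408  0.0008 -0.0002]
```

```bash
python3 -m handwheel '[{"delta_pos":[0.003,0,0],"roll":0,"claw":0.03},{"delta_pos":[0.003,0,0],"roll":0,"claw":0.03},{"delta_pos":[0.003,0,0],"roll":0,"claw":0.03},{"delta_pos":[0.002,0,0],"roll":0,"claw":0.03},{"delta_pos":[0,0,0],"roll":0,"claw":0.03}]' && python3 -c "from h import *; go(.5753,.29,.063)"
```

```text
time_s: 10.42
position: [0.5645, 0.2626, 0.063]
eef_rot: [[0.344, 0.939, 0.0], [0.939, -0.344, -0.0], [0.0, 0.0, -1.0]]
force: [-0.0, -0.8, -2.4]
gripper_width: 0.36
finger_force: 60.0
t 10.43 p [0.5645 0.2626 0.063 ] yaw 69.9 q [17.  25.7 88.1 -0.  66.2 37.1] F [-0.  -0.8 -2.4] w 33.9 ff 60.0
tool delta [ 0.0294  0.0007 -0.    ]
```

```bash
python3 -m handwheel '[{"delta_pos":[0.003,0,0],"roll":0,"claw":0.03},{"delta_pos":[0.003,0,0],"roll":0,"claw":0.03},{"delta_pos":[0.002,0,0],"roll":0,"claw":0.03},{"delta_pos":[0,0,0],"roll":0,"claw":0.03}]' && python3 -c "from h import *; go(.5753,.29,.063)"
```

```text
time_s: 10.92
position: [0.5673, 0.2702, 0.0629]
eef_rot: [[0.344, 0.939, 0.0], [0.939, -0.344, 0.0], [0.0, 0.0, -1.0]]
force: [-0.1, -0.2, -2.1]
gripper_width: 0.357
finger_force: 60.0
t 10.93 p [0.5673 0.2702 0.0629] yaw 69.91 q [17.6 26.3 87.2  0.  66.5 37.7] F [-0.1 -0.2 -2.1] w 33.5 ff 60.0
tool delta [ 0.0213  0.0008 -0.0001]
```

No contact past the point where a solid end would have stopped, so this is the drilled end. I'll continue until it reaches the collar.

```bash
python3 -m handwheel '[{"delta_pos":[0.005,0,0],"roll":0,"claw":0.03},{"delta_pos":[0.005,0,0],"roll":0,"claw":0.03},{"delta_pos":[0.004,0,0],"roll":0,"claw":0.03},{"delta_pos":[0,0,0],"roll":0,"claw":0.03},{"delta_pos":[0,0,0],"roll":0,"claw":0.03}]' && python3 -c "from h import *; go(.5753,.29,.063)"
```

```text
time_s: 11.55
position: [0.5719, 0.2831, 0.0629]
eef_rot: [[0.344, 0.939, -0.0], [0.939, -0.344, -0.0], [-0.0, -0.0, -1.0]]
force: [0.2, -0.7, -1.3]
gripper_width: 0.356
finger_force: 60.0
t 11.55 p [0.5719 0.2831 0.0629] yaw 69.9 q [18.6 27.4 85.6 -0.  67.  38.7] F [ 0.2 -0.7 -1.3] w 33.5 ff 60.0
tool delta [ 0.0076  0.0008 -0.0001]
```

```bash
python3 -m handwheel '[{"delta_pos":[0.002,0,0],"roll":0,"claw":0.03},{"delta_pos":[0.002,0,0],"roll":0,"claw":0.03},{"delta_pos":[0.002,0,0],"roll":0,"claw":0.03},{"delta_pos":[0,0,0],"roll":0,"claw":0.03}]' && python3 -c "from h import *; go(.5753,.29,.063)"
```

```text
time_s: 12.05
position: [0.5741, 0.2888, 0.063]
eef_rot: [[0.344, 0.939, -0.0], [0.939, -0.344, -0.0], [-0.0, 0.0, -1.0]]
force: [-0.4, 0.1, -1.7]
gripper_width: 0.358
finger_force: 60.0
t 12.05 p [0.5741 0.2888 0.063 ] yaw 69.9 q [19.  27.9 84.9 -0.  67.2 39.1] F [-0.4  0.1 -1.7] w 33.7 ff 60.0
tool delta [ 0.0015  0.0007 -0.    ]
```

```bash
python3 -m handwheel '[{"delta_pos":[0.0015,0,0],"roll":0,"claw":0.03},{"delta_pos":[0.0015,0,0],"roll":0,"claw":0.03},{"delta_pos":[0,0,0],"roll":0,"claw":0.03}]' && python3 -c "from h import *; go(.5753,.29,.063)"
```

```text
time_s: 12.42
position: [0.5741, 0.2889, 0.063]
eef_rot: [[0.344, 0.939, -0.003], [0.939, -0.344, -0.005], [-0.006, -0.001, -1.0]]
force: [-4.1, -7.2, 2.5]
gripper_width: 0.357
finger_force: 60.0
t 12.43 p [0.5741 0.2889 0.063 ] yaw 69.88 q [19.1 28.  84.6 -0.2 67.6 39.3] F [-4.1 -7.2  2.5] w 33.6 ff 60.0
tool delta [0.0014 0.0008 0.    ]
```

```bash
python3 -m handwheel '[{"delta_pos":[0.001,0,0],"roll":0,"claw":0.03},{"delta_pos":[0.001,0,0],"roll":0,"claw":0.03},{"delta_pos":[0,0,0],"roll":0,"claw":0.03}]' && python3 -c "from h import *; go(.5753,.29,.063)"
```

```text
time_s: 12.8
position: [0.574, 0.2889, 0.0631]
eef_rot: [[0.344, 0.939, -0.005], [0.939, -0.344, -0.008], [-0.01, -0.002, -1.0]]
force: [-5.8, -11.5, 5.9]
gripper_width: 0.357
finger_force: 60.0
t 12.8 p [0.574  0.2889 0.0631] yaw 69.86 q [19.2 28.2 84.4 -0.4 67.8 39.5] F [ -5.8 -11.5   5.9] w 33.6 ff 60.0
tool delta [0.0014 0.0008 0.0001]
```

The spacer is home on the collar: the force is about 13 N and the depth matches the 3 mm offset. The tool can't tilt, so I'll pivot the spacer in the fingers. Its drilled end goes over the top edge of the blue block while I lower it. First I draw it off.

```bash
python3 -m handwheel '[{"delta_pos":[-0.01,0,0],"roll":0,"claw":0.03},{"delta_pos":[-0.015,0,0],"roll":0,"claw":0.03},{"delta_pos":[-0.02,0,0],"roll":0,"claw":0.03},{"delta_pos":[-0.015,0,0],"roll":0,"claw":0.03},{"delta_pos":[0,0,-0.03],"roll":0,"claw":0.03},{"delta_pos":[0,0,-0.03],"roll":0.1745,"claw":0.03},{"delta_pos":[0,0,-0.02],"roll":0.1745,"claw":0.03},{"delta_pos":[0,0,0],"roll":0.1745,"claw":0.03},{"delta_pos":[0,0,0],"roll":0.1745,"claw":0.03},{"delta_pos":[0,0,0],"roll":0.1745,"claw":0.03},{"delta_pos":[0,0,0],"roll":0.1745,"claw":0.03},{"delta_pos":[0,0,0],"roll":0.1745,"claw":0.03}]' && python3 -m handwheel '[{"delta_pos":[0,0,0],"roll":0.1745,"claw":0.03},{"delta_pos":[0,0,0],"roll":0.1745,"claw":0.03},{"delta_pos":[0,0,0],"roll":0,"claw":0.03}]' && python3 -c "from h import *; go(.539,.365,.135)"
```

```text
time_s: 14.3
position: [0.555, 0.2369, 0.1429]
eef_rot: [[1.0, -0.008, 0.0], [-0.008, -1.0, 0.0], [0.0, -0.0, -1.0]]
force: [0.1, 0.7, -2.3]
gripper_width: 0.356
finger_force: 60.0
time_s: 14.68
position: [0.555, 0.2369, 0.1429]
eef_rot: [[0.94, -0.342, 0.0], [-0.342, -0.94, 0.0], [-0.0, -0.0, -1.0]]
force: [0.2, -0.3, -2.6]
gripper_width: 0.355
finger_force: 60.0
t 14.68 p [0.555  0.2369 0.1429] yaw -19.98 q [ 14.9  18.4  87.8   0.   73.8 124.9] F [ 0.2 -0.3 -2.6] w 33.4 ff 60.0
tool delta [-0.0588 -0.1149  0.0079]
```

```bash
python3 -m handwheel '[{"delta_pos":[-0.02,-0.01,0],"roll":0,"claw":0.03},{"delta_pos":[-0.02,-0.03,0],"roll":0,"claw":0.03},{"delta_pos":[-0.0188,-0.03,0],"roll":0,"claw":0.03},{"delta_pos":[0,-0.03,0],"roll":0,"claw":0.03},{"delta_pos":[0,-0.015,0.008],"roll":0,"claw":0.03},{"delta_pos":[0,0,0],"roll":0,"claw":0.03},{"delta_pos":[0,0,0],"roll":0,"claw":0.03}]' 20 && python3 - <<'E'
from h import *; go(.539,.365,.11)
top=snap("top","t4"); side=snap("side","s4")
def crop(im,x,y,w,h): return cv2.resize(im[y:y+h,x:x+w],(400,300),interpolation=cv2.INTER_CUBIC)
cv2.imwrite("pics/c4.png",np.hstack([crop(top,155,135,80,60),crop(side,165,205,100,75)])[:,:,::-1])
E
```

```text
time_s: 15.55
position: [0.5388, 0.3644, 0.1343]
eef_rot: [[0.939, -0.344, -0.002], [-0.344, -0.939, -0.001], [-0.001, 0.002, -1.0]]
force: [0.5, 0.4, -2.1]
gripper_width: 0.359
finger_force: 20.0
t 15.55 p [0.5388 0.3644 0.1343] yaw -20.1 q [ 26.5  24.4  80.8  -0.   75.  136.6] F [ 0.5  0.4 -2.1] w 33.7 ff 20.0
tool delta [-0.     -0.0007  0.0243]
```

View pics/c4.png

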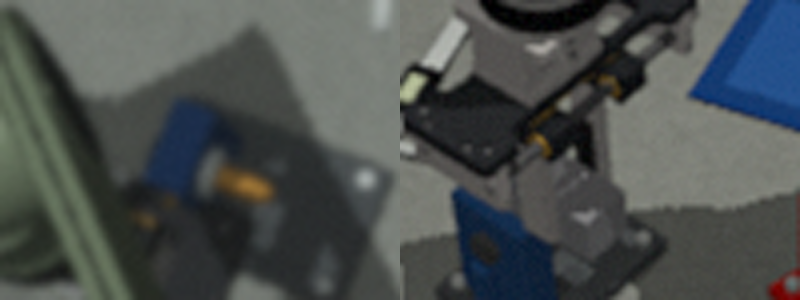

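The side view shows the spacer beside the block on the robot side, with its end reaching over the block's edge as planned. I'll lower it.

```bash
python3 -m handwheel '[{"delta_pos":[0,0,0.012],"roll":0,"claw":0.03},{"delta_pos":[0,0,0.01],"roll":0,"claw":0.03},{"delta_pos":[0,0,0.005],"roll":0,"claw":0.03},{"delta_pos":[0,0,0.005],"roll":0,"claw":0.03},{"delta_pos":[0,0,0.003],"roll":0,"claw":0.03},{"delta_pos":[0,0,0],"roll":0,"claw":0.03}]' 20 && python3 -c "from h import *; go(.539,.365,.06)"
```

```text
time_s: 16.4
position: [0.5382, 0.3651, 0.101]
eef_rot: [[0.939, -0.343, -0.002], [-0.343, -0.939, -0.001], [-0.002, 0.002, -1.0]]
force: [-4.9, -1.4, 4.9]
gripper_width: 0.36
finger_force: 20.0
t 16.4 p [0.5382 0.3651 0.101 ] yaw -20.09 q [ 26.5  26.3  82.2   0.   71.6 136.6] F [-4.9 -1.4  4.9] w 33.8 ff 20.0
tool delta [ 0.0008 -0.0003  0.041 ]
```

```bash
python3 -m handwheel '[{"delta_pos":[0,0,0.004],"roll":0,"claw":0.03},{"delta_pos":[0,0,0.004],"roll":0,"claw":0.03},{"delta_pos":[0,0,0.004],"roll":0,"claw":0.03},{"delta_pos":[0,0,0.004],"roll":0,"claw":0.03},{"delta_pos":[0,0,0],"roll":0,"claw":0.03}]' 20 && python3 -c "from h import *; go(.539,.365,.06)"
```

```text
time_s: 17.02
position: [0.539, 0.3649, 0.0851]
eef_rot: [[0.939, -0.344, -0.001], [-0.344, -0.939, -0.001], [-0.0, 0.001, -1.0]]
force: [-5.0, -2.0, 5.0]
gripper_width: 0.36
finger_force: 20.0
t 17.02 p [0.539  0.3649 0.0851] yaw -20.09 q [ 26.5  27.3  82.8  -0.   70.  136.6] F [-5. -2.  5.] w 33.9 ff 20.0
tool delta [-0.     -0.0002  0.0251]
```

```bash
python3 -m handwheel '[{"delta_pos":[0,0,0.005],"roll":0,"claw":0.03},{"delta_pos":[0,0,0.005],"roll":0,"claw":0.03},{"delta_pos":[0,0,0.005],"roll":0,"claw":0.03},{"delta_pos":[0,0,0.005],"roll":0,"claw":0.03},{"delta_pos":[0,0,0.003],"roll":0,"claw":0.03},{"delta_pos":[0,0,0],"roll":0,"claw":0.03}]' 20 && python3 -c "from h import *; go(.539,.365,.06)"
```

```text
time_s: 17.77
position: [0.5394, 0.3672, 0.0631]
eef_rot: [[0.939, -0.343, 0.001], [-0.343, -0.939, 0.003], [-0.0, -0.003, -1.0]]
force: [-4.7, 2.6, 6.2]
gripper_width: 0.362
finger_force: 20.0
t 17.77 p [0.5394 0.3672 0.0631] yaw -20.06 q [2.660e+01 2.880e+01 8.350e+01 1.000e-01 6.760e+01 1.366e+02] F [-4.7  2.6  6.2] w 34.0 ff 20.0
tool delta [0.0004 0.0022 0.0031]
```

```bash
python3 -m handwheel '[{"delta_pos":[0.0015,0,0],"roll":0,"claw":0.03},{"delta_pos":[0.0015,0,0],"roll":0,"claw":0.03},{"delta_pos":[0.0015,0,0],"roll":0,"claw":0.03},{"delta_pos":[0,0,0],"roll":0,"claw":0.03}]' 20 && python3 - <<'E'
from h import *; go(.539,.365,.06)
top=snap("top","t5"); side=snap("side","s5")
def crop(im,x,y,w,h): return cv2.resize(im[y:y+h,x:x+w],(400,300),interpolation=cv2.INTER_CUBIC)
cv2.imwrite("pics/c5.png",np.hstack([crop(top,155,135,80,60),crop(side,165,205,100,75)])[:,:,::-1])
E
```

```text
time_s: 18.27
position: [0.5406, 0.3667, 0.0621]
eef_rot: [[0.939, -0.343, -0.005], [-0.343, -0.939, 0.004], [-0.006, -0.002, -1.0]]
force: [-9.7, 4.1, 6.7]
gripper_width: 0.36
finger_force: 20.0
t 18.27 p [0.5406 0.3667 0.0621] yaw -20.05 q [ 26.4  29.1  83.1   0.4  67.9 136.3] F [-9.7  4.1  6.7] w 33.8 ff 20.0
tool delta [-0.0009  0.0021  0.0021]
```

View pics/c5.png

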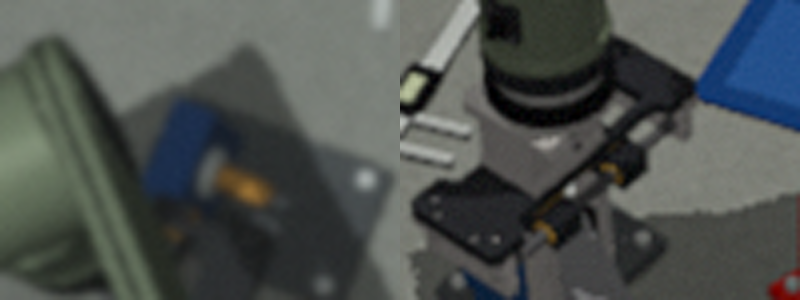

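```bash
python3 -m handwheel '[{"delta_pos":[0,0,0],"roll":0,"claw":0.03},{"delta_pos":[-0.015,0,0],"roll":0,"claw":0.03},{"delta_pos":[-0.02,0,-0.02],"roll":0,"claw":0.03},{"delta_pos":[0,0,-0.035],"roll":0,"claw":0.03},{"delta_pos":[0,0,-0.035],"roll":0,"claw":0.03},{"delta_pos":[0.005,0.02,0],"roll":0,"claw":0.03},{"delta_pos":[0.011,0.044,0],"roll":0,"claw":0.03},{"delta_pos":[0.011,0.044,0],"roll":0,"claw":0.03},{"delta_pos":[0.011,0.044,0],"roll":0,"claw":0.03},{"delta_pos":[0.011,0.044,0],"roll":0,"claw":0.03},{"delta_pos":[0.011,0.044,0],"roll":0,"claw":0.03},{"delta_pos":[0.011,0.04,0],"roll":0,"claw":0.03}]' 45 && python3 -m handwheel '[{"delta_pos":[0.005,0.02,0],"roll":0,"claw":0.03},{"delta_pos":[0,0,0],"roll":0,"claw":0.03},{"delta_pos":[0,0,0],"roll":0,"claw":0.03}]' && python3 - <<'E'
from h import *; go(.4785,.063,.15)
side=snap("side","s6"); top=snap("top","t6")
u,v=map(int,pix("side",[.4785,.063,.165])); print(u,v)
c=cv2.resize(side[max(v-45,0):v+45,u-60:u+60],(800,600),interpolation=cv2.INTER_CUBIC)
cv2.imwrite("pics/c6.png",np.clip(c[:,:,::-1].astype(float)*1.6,0,255).astype(np.uint8))
E
```

```text
time_s: 19.88
position: [0.4784, 0.0858, 0.1483]
eef_rot: [[0.939, -0.345, -0.004], [-0.345, -0.939, -0.001], [-0.004, 0.002, -1.0]]
force: [0.0, 0.3, -2.3]
gripper_width: 0.359
finger_force: 45.0
time_s: 20.25
position: [0.4779, 0.068, 0.1497]
eef_rot: [[0.939, -0.344, -0.002], [-0.344, -0.939, 0.0], [-0.002, 0.0, -1.0]]
force: [0.1, -0.4, -2.1]
gripper_width: 0.362
finger_force: 45.0
t 20.25 p [0.4779 0.068  0.1497] yaw -20.12 q [ -2.2   3.8 104.3   0.   72.  107.9] F [ 0.1 -0.4 -2.1] w 34.0 ff 45.0
tool delta [ 0.0023  0.0045 -0.0003]
268 176
```

View pics/c6.png

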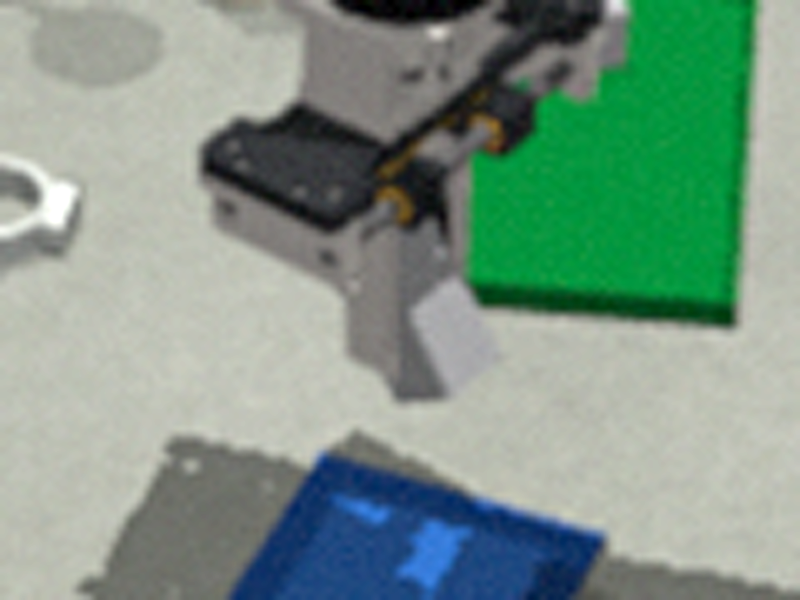

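```bash
python3 - <<'E'
from h import *
s=state();R=np.array(s["eef_rot"]);P=np.array(s["position"])+[0,0,.0188]
tx=R[:,0];w=R[:,1];up=np.array([0,0,1.])
def q(X):
    u,v=pix("side",X); return (round((u-208)*800/120),round((v-131)*600/90))
for th in range(30,111,10):
    t=np.radians(th);u=np.cos(t)*tx+np.sin(t)*up;n=-np.sin(t)*tx+np.cos(t)*up
    c=P+.0015*u-.0066*n
    print(th,"solid top",[q(c-.035*u+k*.017*w+.017*n) for k in(1,-1)],"solid bot",[q(c-.035*u+k*.017*w-.017*n) for k in(1,-1)],"drill top",[q(c+.035*u+k*.017*w+.017*n) for k in(1,-1)])
print("tcp",q(np.array(s["position"])))
E
```

```text
30 solid top [(488, 330), (438, 373)] solid bot [(453, 367), (404, 410)] drill top [(371, 205), (320, 247)]
40 solid top [(484, 339), (434, 382)] solid bot [(440, 365), (391, 408)] drill top [(381, 202), (330, 244)]
50 solid top [(478, 346), (428, 389)] solid bot [(427, 361), (377, 403)] drill top [(393, 201), (341, 243)]
60 solid top [(471, 351), (421, 395)] solid bot [(413, 354), (363, 396)] drill top [(405, 203), (353, 245)]
70 solid top [(462, 355), (412, 397)] solid bot [(400, 344), (350, 387)] drill top [(418, 208), (366, 250)]
80 solid top [(452, 355), (402, 398)] solid bot [(388, 334), (337, 376)] drill top [(431, 214), (379, 256)]
90 solid top [(441, 354), (391, 397)] solid bot [(376, 321), (326, 363)] drill top [(444, 223), (392, 265)]
100 solid top [(429, 351), (379, 393)] solid bot [(366, 308), (315, 349)] drill top [(456, 233), (404, 276)]
110 solid top [(417, 345), (367, 387)] solid bot [(357, 293), (307, 335)] drill top [(467, 245), (415, 288)]
tcp (396, 338)
```

The spacer's lit face slopes, and matching it against projections gives about 58–60°, so it isn't upright yet. I'll roll 180° and press its lower solid end against the same block face to finish the turn. The fingers stay above the block.

```bash
python3 -m handwheel '[{"delta_pos":[0,0,0],"roll":-0.1745,"claw":0.03},{"delta_pos":[0,0,0],"roll":-0.1745,"claw":0.03},{"delta_pos":[0,0,0],"roll":-0.1745,"claw":0.03},{"delta_pos":[0,0,0],"roll":-0.1745,"claw":0.03},{"delta_pos":[0,0,0],"roll":-0.1745,"claw":0.03},{"delta_pos":[0,0,0],"roll":-0.1745,"claw":0.03},{"delta_pos":[0,0,0],"roll":-0.1745,"claw":0.03},{"delta_pos":[0,0,0],"roll":-0.1745,"claw":0.03},{"delta_pos":[0,0,0],"roll":-0.1745,"claw":0.03},{"delta_pos":[0,0,0],"roll":-0.1745,"claw":0.03},{"delta_pos":[0,0,0],"roll":-0.1745,"claw":0.03},{"delta_pos":[0,0,0],"roll":-0.1745,"claw":0.03}]' 45 && python3 -m handwheel '[{"delta_pos":[0,0,0],"roll":-0.1745,"claw":0.03},{"delta_pos":[0,0,0],"roll":-0.1745,"claw":0.03},{"delta_pos":[0,0,0],"roll":-0.1745,"claw":0.03},{"delta_pos":[0,0,0],"roll":-0.1745,"claw":0.03},{"delta_pos":[0,0,0],"roll":-0.1745,"claw":0.03},{"delta_pos":[0,0,0],"roll":-0.1745,"claw":0.03},{"delta_pos":[0.01,0.03,0],"roll":0,"claw":0.03},{"delta_pos":[0.011,0.044,0],"roll":0,"claw":0.03},{"delta_pos":[0.011,0.044,0],"roll":0,"claw":0.03},{"delta_pos":[0.011,0.044,0],"roll":0,"claw":0.03},{"delta_pos":[0.011,0.044,0],"roll":0,"claw":0.03},{"delta_pos":[0.01,0.044,0],"roll":0,"claw":0.03}]' && python3 -c "from h import *; go(.515,.374,.105)"
```

```text
time_s: 21.85
position: [0.479, 0.0689, 0.1507]
eef_rot: [[-0.179, 0.984, -0.0], [0.984, 0.179, 0.0], [0.0, -0.0, -1.0]]
force: [-0.4, 0.0, -1.8]
gripper_width: 0.358
finger_force: 45.0
time_s: 23.35
position: [0.5044, 0.3272, 0.1505]
eef_rot: [[-0.94, 0.342, -0.0], [0.342, 0.94, -0.0], [0.0, -0.0, -1.0]]
force: [0.3, -0.5, -2.8]
gripper_width: 0.358
finger_force: 45.0
t 23.35 p [0.5044 0.3272 0.1505] yaw 159.99 q [ 24.7  17.7  87.7  -0.   74.6 -45.3] F [ 0.3 -0.5 -2.8] w 33.7 ff 45.0
tool delta [0.0061 0.0476 0.0455]
```

```bash
python3 -m handwheel '[{"delta_pos":[0.006,0.03,0],"roll":0,"claw":0.03},{"delta_pos":[0,0.015,0.015],"roll":0,"claw":0.03},{"delta_pos":[0,0,0.02],"roll":0,"claw":0.03},{"delta_pos":[0,0,0.01],"roll":0,"claw":0.03},{"delta_pos":[0,0,0],"roll":0,"claw":0.03},{"delta_pos":[0,0,0],"roll":0,"claw":0.03}]' 20 && python3 - <<'E'
from h import *; go(.515,.374,.105)
side=snap("side","s7")
cv2.imwrite("pics/c7.png",np.clip(cv2.resize(side[195:285,155:275],(800,600),interpolation=cv2.INTER_CUBIC)[:,:,::-1]*1.6,0,255).astype(np.uint8))
E
```

```text
time_s: 24.1
position: [0.5153, 0.3686, 0.1065]
eef_rot: [[-0.939, 0.345, 0.001], [0.345, 0.939, 0.0], [-0.001, 0.001, -1.0]]
force: [0.4, -0.5, -2.1]
gripper_width: 0.364
finger_force: 20.0
t 24.1 p [0.5153 0.3686 0.1065] yaw 159.83 q [ 27.8  24.   84.8  -0.   71.1 -42.1] F [ 0.4 -0.5 -2.1] w 34.2 ff 20.0
tool delta [0.0022 0.0049 0.0015]
```

View pics/c7.png

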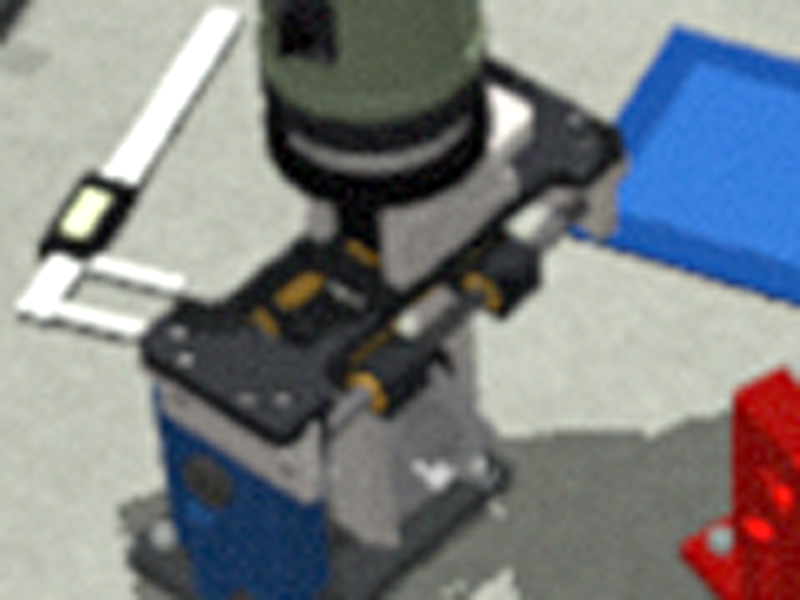

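```bash
python3 -m handwheel '[{"delta_pos":[-0.006,0.0025,0],"roll":0,"claw":0.03},{"delta_pos":[-0.006,0.0025,0],"roll":0,"claw":0.03},{"delta_pos":[-0.004,0,0],"roll":0,"claw":0.03},{"delta_pos":[0,0,0],"roll":0,"claw":0.03}]' 20 && python3 -m handwheel '[{"delta_pos":[-0.004,0,0],"roll":0,"claw":0.03},{"delta_pos":[-0.004,0,0],"roll":0,"claw":0.03},{"delta_pos":[0,0,0],"roll":0,"claw":0.03}]' && python3 -c "from h import *; go(.515,.374,.105)"
```

```text
time_s: 24.65
position: [0.5321, 0.368, 0.1059]
eef_rot: [[-0.939, 0.345, 0.0], [0.345, 0.939, 0.0], [-0.0, 0.0, -1.0]]
force: [0.0, -0.6, -1.6]
gripper_width: 0.363
finger_force: 20.0
time_s: 25.02
position: [0.5395, 0.3653, 0.106]
eef_rot: [[-0.939, 0.344, 0.0], [0.344, 0.939, 0.0], [-0.0, 0.0, -1.0]]
force: [1.5, -0.2, -2.6]
gripper_width: 0.364
finger_force: 20.0
t 25.02 p [0.5395 0.3653 0.106 ] yaw 159.86 q [ 26.5  26.   82.   -0.   72.  -43.4] F [ 1.5 -0.2 -2.6] w 34.2 ff 20.0
tool delta [ 0.026  -0.0003  0.001 ]
```

```bash
python3 -m handwheel '[{"delta_pos":[-0.004,0,0],"roll":0,"claw":0.03},{"delta_pos":[-0.004,0,0],"roll":0,"claw":0.03},{"delta_pos":[0,0,0],"roll":0,"claw":0.03}]' && python3 -c "from h import *; go(.515,.374,.105)"
```

```text
time_s: 25.4
position: [0.5406, 0.365, 0.1062]
eef_rot: [[-0.939, 0.343, -0.012], [0.343, 0.939, 0.002], [0.012, -0.002, -1.0]]
force: [-13.9, 4.4, 6.6]
gripper_width: 0.364
finger_force: 20.0
t 25.4 p [0.5406 0.365  0.1062] yaw 159.92 q [ 26.2  26.4  81.3   0.5  72.8 -43.9] F [-13.9   4.4   6.6] w 34.2 ff 20.0
tool delta [ 0.0271 -0.0003  0.0015]
```

The contact is at the corner of the end face, because the corner sits only about 2 mm below the block top. I'll back off, go lower and push again.

```bash
python3 -m handwheel '[{"delta_pos":[0.008,0,0],"roll":0,"claw":0.03},{"delta_pos":[0.006,0,0],"roll":0,"claw":0.03},{"delta_pos":[0,0,0.011],"roll":0,"claw":0.03},{"delta_pos":[-0.004,0,0],"roll":0,"claw":0.03},{"delta_pos":[-0.004,0,0],"roll":0,"claw":0.03},{"delta_pos":[-0.002,0,0],"roll":0,"claw":0.03},{"delta_pos":[0,0,0],"roll":0,"claw":0.03}]' 15 && python3 -c "from h import *; go(.515,.374,.105)" && python3 -m handwheel '[{"delta_pos":[-0.003,0,0],"roll":0,"claw":0.03},{"delta_pos":[-0.003,0,0],"roll":0,"claw":0.03},{"delta_pos":[0,0,0],"roll":0,"claw":0.03}]' && python3 -c "from h import *; go(.515,.374,.105)"
```

```text
time_s: 26.28
position: [0.5366, 0.3675, 0.0955]
eef_rot: [[-0.939, 0.343, -0.012], [0.343, 0.939, 0.004], [0.013, -0.0, -1.0]]
force: [-17.6, 5.5, 11.2]
gripper_width: 0.361
finger_force: 15.0
t 26.27 p [0.5366 0.3675 0.0955] yaw 159.92 q [ 26.5  26.8  82.1   0.6  71.6 -43.6] F [-17.6   5.5  11.2] w 34.0 ff 15.0
tool delta [ 0.0226 -0.0013 -0.0092]
time_s: 26.65
position: [0.5419, 0.3655, 0.0954]
eef_rot: [[-0.939, 0.343, -0.013], [0.343, 0.939, 0.005], [0.014, -0.0, -1.0]]
force: [-17.0, 6.3, 10.9]
gripper_width: 0.361
finger_force: 15.0
t 26.65 p [0.5419 0.3655 0.0954] yaw 159.93 q [ 26.1  27.2  81.6   0.6  71.8 -44. ] F [-17.    6.3  10.9] w 33.9 ff 15.0
tool delta [ 0.0283 -0.0013 -0.0092]
```

```bash
python3 -m handwheel '[{"delta_pos":[0.015,0,0],"roll":0,"claw":0.03},{"delta_pos":[0.03,0,-0.02],"roll":0,"claw":0.03},{"delta_pos":[0.03,0,-0.03],"roll":0,"claw":0.03},{"delta_pos":[0,0,0],"roll":0,"claw":0.03},{"delta_pos":[0,0,0],"roll":0,"claw":0.03}]' 30 && python3 - <<'E'
from h import *; go(.515,.374,.105)
side=snap("side","s8"); s=state()
R=np.array(s["eef_rot"]);P=np.array(s["position"])+[0,0,.0188]
u0,v0=map(int,pix("side",P)); u0-=40; v0-=30
def q(X):
    u,v=pix("side",X); return (round((u-u0)*10),round((v-v0)*10))
im=cv2.resize(side[v0:v0+60,u0:u0+80],(800,600),interpolation=cv2.INTER_CUBIC)
cv2.imwrite("pics/c8.png",np.clip(im[:,:,::-1]*1.6,0,255).astype(np.uint8))
tx=R[:,0];w=R[:,1];up=np.array([0,0,1.])
for th in range(40,101,10):
    t=np.radians(th);u=np.cos(t)*tx+np.sin(t)*up;n=-np.sin(t)*tx+np.cos(t)*up
    c=P+.0015*u-.0066*n
    print(th,*[[q(c+a*.035*u+k*.017*w+b*.017*n) for k in(1,-1)] for a,b in((-1,1),(-1,-1),(1,-1),(1,1))])
print("hold",q(P),"tcp",q(P-[0,0,.0188]))
E
```

```text
time_s: 27.28
position: [0.4785, 0.3872, 0.1441]
eef_rot: [[-0.939, 0.344, 0.0], [0.344, 0.939, -0.001], [-0.001, -0.001, -1.0]]
force: [0.0, 0.3, -2.0]
gripper_width: 0.357
finger_force: 30.0
t 27.27 p [0.4785 0.3872 0.1441] yaw 159.86 q [ 31.   19.7  85.9  -0.1  74.4 -38.9] F [ 0.   0.3 -2. ] w 33.5 ff 30.0
tool delta [-0.0387  0.0002  0.0391]
40 [(251, 326), (347, 240)] [(327, 441), (421, 354)] [(495, 428), (590, 338)] [(417, 308), (514, 218)]
50 [(262, 347), (357, 260)] [(350, 459), (444, 372)] [(488, 404), (584, 313)] [(397, 286), (494, 197)]
60 [(275, 367), (370, 281)] [(373, 474), (467, 386)] [(478, 378), (574, 287)] [(375, 267), (473, 178)]
70 [(290, 388), (385, 301)] [(395, 485), (489, 396)] [(463, 351), (560, 261)] [(353, 250), (451, 162)]
80 [(307, 407), (402, 320)] [(416, 492), (510, 403)] [(445, 324), (542, 234)] [(331, 237), (429, 149)]
90 [(326, 425), (421, 338)] [(436, 495), (530, 406)] [(424, 298), (521, 208)] [(310, 227), (408, 140)]
100 [(345, 441), (440, 353)] [(453, 494), (547, 404)] [(400, 273), (498, 184)] [(290, 221), (388, 134)]
hold (401, 309) tcp (404, 362)
```

View pics/c8.png

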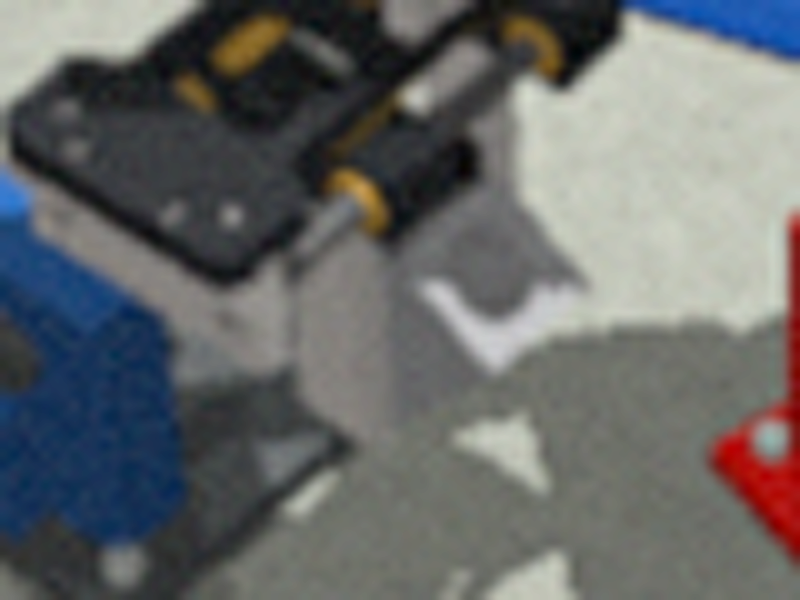

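The picture shows the drilled end face with its hole at (490,268). Its lower corners at (490,375) and (590,288) match a tilt of about 60°. Friction at the wall cancelled most of the turning moment, so this time I'll rise while pushing so that friction helps.

```bash
python3 -m handwheel '[{"delta_pos":[-0.03,0,0],"roll":0,"claw":0.03},{"delta_pos":[-0.02,0,0.02],"roll":0,"claw":0.03},{"delta_pos":[0,0,0.03],"roll":0,"claw":0.03},{"delta_pos":[-0.006,0,0],"roll":0,"claw":0.03},{"delta_pos":[-0.004,0,0],"roll":0,"claw":0.03},{"delta_pos":[0,0,0],"roll":0,"claw":0.03}]' 15 && python3 -c "from h import *; go(.515,.374,.105)" && python3 -m handwheel '[{"delta_pos":[-0.003,0,-0.002],"roll":0,"claw":0.03},{"delta_pos":[-0.003,0,-0.0025],"roll":0,"claw":0.03},{"delta_pos":[-0.003,0,-0.0025],"roll":0,"claw":0.03},{"delta_pos":[-0.003,0,-0.0025],"roll":0,"claw":0.03},{"delta_pos":[0,0,0],"roll":0,"claw":0.03}]' && python3 -c "from h import *; go(.515,.374,.105)"
```

```text
time_s: 28.08
position: [0.536, 0.3675, 0.0964]
eef_rot: [[-0.939, 0.345, 0.003], [0.345, 0.939, 0.001], [-0.002, 0.002, -1.0]]
force: [-0.4, 0.1, -1.9]
gripper_width: 0.358
finger_force: 15.0
t 28.07 p [0.536  0.3675 0.0964] yaw 159.84 q [ 26.8  26.3  82.8  -0.   70.8 -43. ] F [-0.4  0.1 -1.9] w 33.7 ff 15.0
tool delta [ 0.022  -0.0011 -0.0086]
time_s: 28.7
position: [0.5463, 0.3631, 0.1049]
eef_rot: [[-0.939, 0.344, 0.001], [0.344, 0.939, 0.0], [-0.001, 0.001, -1.0]]
force: [-0.5, 0.0, -2.2]
gripper_width: 0.362
finger_force: 15.0
t 28.7 p [0.5463 0.3631 0.1049] yaw 159.86 q [ 26.1  26.5  81.3  -0.   72.1 -43.8] F [-0.5  0.  -2.2] w 34.0 ff 15.0
tool delta [ 0.0331 -0.0005 -0.0001]
```

```bash
python3 -m handwheel '[{"delta_pos":[-0.003,0,0],"roll":0,"claw":0.03},{"delta_pos":[-0.003,0,-0.001],"roll":0,"claw":0.03},{"delta_pos":[0,0,0],"roll":0,"claw":0.03}]' && python3 -c "from h import *; go(.515,.374,.105)" && python3 -m handwheel '[{"delta_pos":[-0.002,0,-0.002],"roll":0,"claw":0.03},{"delta_pos":[-0.002,0,-0.002],"roll":0,"claw":0.03},{"delta_pos":[0,0,0],"roll":0,"claw":0.03}]' && python3 -c "from h import *; go(.515,.374,.105)"
```

```text
time_s: 29.08
position: [0.5517, 0.3609, 0.1055]
eef_rot: [[-0.939, 0.344, 0.0], [0.344, 0.939, 0.0], [-0.0, 0.0, -1.0]]
force: [0.1, 0.3, -2.2]
gripper_width: 0.365
finger_force: 15.0
t 29.07 p [0.5517 0.3609 0.1055] yaw 159.85 q [ 25.7  26.9  80.7  -0.   72.3 -44.2] F [ 0.1  0.3 -2.2] w 34.3 ff 15.0
tool delta [ 0.039  -0.0003  0.0005]
time_s: 29.45
position: [0.5555, 0.3597, 0.1099]
eef_rot: [[-0.939, 0.344, 0.001], [0.344, 0.939, 0.0], [-0.001, 0.001, -1.0]]
force: [-0.6, -0.5, -3.2]
gripper_width: 0.361
finger_force: 15.0
t 29.45 p [0.5555 0.3597 0.1099] yaw 159.86 q [ 25.4  26.9  80.2   0.   72.9 -44.4] F [-0.6 -0.5 -3.2] w 33.9 ff 15.0
tool delta [ 0.043  -0.0005  0.0048]
```

I've used all my picture views, so I'll finish by feel. On the mat, a 60° spacer touches down on the edge that turns it further upright, so pressing it down should square it flat on its solid end. I'll move back over the mat.

```bash
python3 -m handwheel '[{"delta_pos":[0,0,-0.03],"roll":0,"claw":0.03},{"delta_pos":[0.01,0,-0.015],"roll":0,"claw":0.03},{"delta_pos":[0,-0.03,0],"roll":0,"claw":0.03},{"delta_pos":[-0.005,-0.045,0],"roll":0,"claw":0.03},{"delta_pos":[-0.008,-0.05,0],"roll":0,"claw":0.03},{"delta_pos":[-0.008,-0.05,0],"roll":0,"claw":0.03},{"delta_pos":[-0.008,-0.05,0.01],"roll":0,"claw":0.03},{"delta_pos":[-0.007,-0.05,0.02],"roll":0,"claw":0.03},{"delta_pos":[-0.003,-0.03,0.02],"roll":0,"claw":0.03},{"delta_pos":[0,0,0.02],"roll":0,"claw":0.03},{"delta_pos":[0,0,0],"roll":0,"claw":0.03},{"delta_pos":[0,0,0],"roll":0,"claw":0.03}]' 30 && python3 - <<'E'
from h import *; go(.4785,.063,.04)
s=state();R=np.array(s["eef_rot"]);P=np.array(s["position"])+[0,0,.0188]
for cam in("side","top"):
  a=[]
  for i in range(4):
    read_camera(cam)
    a+=[R.T@(world(cam,r["at"])-P) for r in landmark_of("spacer_a_mid",cam) if np.linalg.norm(world(cam,r["at"])-P)<.05]
  if a: print(cam,len(a),np.mean(a,0).round(4))
E
```

```text
time_s: 30.95
position: [0.478, 0.0637, 0.0853]
eef_rot: [[-0.939, 0.343, 0.002], [0.343, 0.939, 0.0], [-0.001, 0.001, -1.0]]
force: [-0.4, -0.1, -1.8]
gripper_width: 0.36
finger_force: 30.0
t 30.95 p [0.478  0.0637 0.0853] yaw 159.92 q [ -2.7   8.5 107.7   0.   63.6 -72.6] F [-0.4 -0.1 -1.8] w 33.8 ff 30.0
tool delta [-0.0007 -0.0005  0.0453]
side 4 [ 0.0064 -0.0014 -0.0057]
top 4 [ 0.0063 -0.0004 -0.0105]
```

```bash
python3 -m handwheel '[{"delta_pos":[0,0,0.03],"roll":0,"claw":0.03},{"delta_pos":[0,0,0.02],"roll":0,"claw":0.03},{"delta_pos":[0,0,0.008],"roll":0,"claw":0.03},{"delta_pos":[0,0,0],"roll":0,"claw":0.03}]' 15 && python3 -m handwheel '[{"delta_pos":[0,0,0.003],"roll":0,"claw":0.03},{"delta_pos":[0,0,0.003],"roll":0,"claw":0.03},{"delta_pos":[0,0,0],"roll":0,"claw":0.03}]' 15 && python3 -c "from h import *; go(.4785,.063,.012)"
```

```text
time_s: 32.25
position: [0.4772, 0.0633, 0.0262]
eef_rot: [[-0.939, 0.344, -0.001], [0.344, 0.939, 0.0], [0.001, -0.0, -1.0]]
force: [-0.0, -0.0, -2.4]
gripper_width: 0.361
finger_force: 15.0
time_s: 32.62
position: [0.4774, 0.0633, 0.0206]
eef_rot: [[-0.939, 0.344, 0.0], [0.344, 0.939, 0.0], [-0.0, 0.0, -1.0]]
force: [0.5, 0.2, -2.6]
gripper_width: 0.362
finger_force: 15.0
t 32.62 p [0.4774 0.0633 0.0206] yaw 159.87 q [ -2.8  14.7 109.8   0.   55.5 -72.6] F [ 0.5  0.2 -2.6] w 34.0 ff 15.0
tool delta [-0.0011  0.0001  0.0086]
```

```bash
python3 -m handwheel '[{"delta_pos":[0,0,0.002],"roll":0,"claw":0.03},{"delta_pos":[0,0,0.002],"roll":0,"claw":0.03},{"delta_pos":[0,0,0],"roll":0,"claw":0.03}]' 15 && python3 -c "from h import *; go(.4785,.063,.012)" && python3 -m handwheel '[{"delta_pos":[0,0,0.002],"roll":0,"claw":0.03},{"delta_pos":[0,0,0.0015],"roll":0,"claw":0.03},{"delta_pos":[0,0,0],"roll":0,"claw":0.03}]' 15 && python3 -c "from h import *; go(.4785,.063,.012)"
```

```text
time_s: 33.0
position: [0.4772, 0.0633, 0.0162]
eef_rot: [[-0.939, 0.344, -0.0], [0.344, 0.939, 0.0], [0.0, -0.0, -1.0]]
force: [0.0, 0.4, -3.9]
gripper_width: 0.363
finger_force: 15.0
t 33.0 p [0.4772 0.0633 0.0162] yaw 159.87 q [ -2.8  15.1 109.9   0.   55.  -72.6] F [ 0.   0.4 -3.9] w 34.1 ff 15.0
tool delta [-0.0013  0.0002  0.0042]
time_s: 33.38
position: [0.4777, 0.0632, 0.0139]
eef_rot: [[-0.939, 0.344, 0.0], [0.344, 0.939, -0.0], [-0.0, -0.0, -1.0]]
force: [-1.6, 0.4, 5.8]
gripper_width: 0.36
finger_force: 15.0
t 33.38 p [0.4777 0.0632 0.0139] yaw 159.88 q [ -2.8  15.4 109.9  -0.   54.7 -72.6] F [-1.6  0.4  5.8] w 33.9 ff 15.0
tool delta [-0.0009  0.0001  0.0019]
```

```bash
python3 -m handwheel '[{"delta_pos":[0,0,0.0015],"roll":0,"claw":0.03},{"delta_pos":[0,0,0.0],"roll":0,"claw":0.03}]' 12 && python3 -c "from h import *; go(.4785,.063,.012)" && python3 -m handwheel '[{"delta_pos":[0,0,0.0015],"roll":0,"claw":0.03},{"delta_pos":[0,0,0.0],"roll":0,"claw":0.03}]' 12 && python3 -c "from h import *; go(.4785,.063,.012)"
```

```text
time_s: 33.62
position: [0.4783, 0.0631, 0.0134]
eef_rot: [[-0.939, 0.344, 0.001], [0.344, 0.939, -0.001], [-0.001, -0.0, -1.0]]
force: [-4.5, -0.7, 12.8]
gripper_width: 0.36
finger_force: 12.0
t 33.62 p [0.4783 0.0631 0.0134] yaw 159.89 q [ -2.8  15.5 109.9  -0.   54.6 -72.6] F [-4.5 -0.7 12.8] w 33.8 ff 12.0
tool delta [-0.0003  0.      0.0014]
time_s: 33.88
position: [0.4793, 0.0627, 0.0126]
eef_rot: [[-0.939, 0.344, 0.003], [0.344, 0.939, -0.001], [-0.003, -0.0, -1.0]]
force: [-4.5, -1.6, 14.5]
gripper_width: 0.36
finger_force: 12.0
t 33.88 p [0.4793 0.0627 0.0126] yaw 159.9 q [-2.800e+00  1.560e+01  1.099e+02 -1.000e-01  5.440e+01 -7.260e+01] F [-4.5 -1.6 14.5] w 33.8 ff 12.0
tool delta [0.0009 0.     0.0006]
```

```bash
python3 - <<'E'
from h import *
s=state();R=np.array(s["eef_rot"]);P=np.array(s["position"])+[0,0,.0188]
for cam in("side","top"):
  a=[];b=[]
  for i in range(4):
    snap(cam,"m"+cam)
    a+=[R.T@(world(cam,r["at"])-P) for r in landmark_of("spacer_a_mid",cam) if np.linalg.norm(world(cam,r["at"])-P)<.05]
    b+=[R.T@(world(cam,r["at"])-P) for r in spot_in("spacer_a_mid",cam) if np.linalg.norm(world(cam,r["at"])-P)<.06]
  for n,x in(("mid",a),("surf",b)):
    if x: print(cam,n,len(x),np.mean(x,0).round(4),np.std(x,0).round(4))
# fit tilt: project box silhouettes of end face edges vs image gradient
im=cv2.GaussianBlur(cv2.cvtColor(cv2.imread("pics/mside.png"),cv2.COLOR_BGR2GRAY),(3,3),0).astype(float)
big=cv2.resize(im,None,fx=4,fy=4,interpolation=cv2.INTER_CUBIC); gx=cv2.Sobel(big,cv2.CV_64F,1,0);gy=cv2.Sobel(big,cv2.CV_64F,0,1)
tx=R[:,0];w=R[:,1];up=np.array([0,0,1.])
res=[]
for th in range(40,105,3):
  t=np.radians(th);u=np.cos(t)*tx+np.sin(t)*up;n=-np.sin(t)*tx+np.cos(t)*up
  for a in np.arange(-.002,.0161,.002):
    c=P+a*u-.0066*n
    C=lambda i,k,j:c+i*.035*u+k*.017*w+j*.017*n
    E=[(C(1,1,-1),C(1,-1,-1)),(C(1,1,-1),C(-1,1,-1)),(C(1,-1,-1),C(-1,-1,-1)),(C(-1,1,-1),C(-1,-1,-1))]
    for du in(-1.5,0,1.5):
     for dv in(-1.5,0,1.5):
      S=0
      for p,q in E:
        A=np.array([pix("side",p+(q-p)*f) for f in np.linspace(.05,.95,25)])+[du,dv]
        d=A[-1]-A[0];nn=np.array([-d[1],d[0]])/np.hypot(*d)
        xy=(A*4).astype(int); S+=abs(np.mean(gx[xy[:,1],xy[:,0]]*nn[0]+gy[xy[:,1],xy[:,0]]*nn[1]))
      res.append((S,th,a,du,dv))
res.sort(reverse=True)
for r in res[:8]: print(np.round(r,3))
E
```

```text
side mid 5 [ 0.0081 -0.0011  0.0006] [0.0026 0.0017 0.0149]
side surf 4 [ 0.0243  0.0058 -0.0279] [0.0008 0.001  0.0011]
top mid 4 [ 0.0084  0.     -0.012 ] [0.0012 0.001  0.0006]
top surf 3 [ 0.0355 -0.0027 -0.0337] [0.001  0.0027 0.0008]Traceback (most recent call last):
  File "<stdin>", line 26, in <module>
  File "h.py", line 8, in pix
    c=calibration(cam); q=np.array(c["R"])@np.array(X)+np.array(c["t"]); return (c["fx"]*q[0]/q[2]+c["cx"],c["fy"]*q[1]/q[2]+c["cy"])
ValueError: time passes only in moves, steps and waits
```

```bash
cat > fit.py <<'E'
from h import *
def fit(cam="side",thr=range(40,106,3)):
    K=calibration(cam);Rc=np.array(K["R"]);tc=np.array(K["t"])
    def px(X):
        q=X@Rc.T+tc; return np.c_[K["fx"]*q[:,0]/q[:,2]+K["cx"],K["fy"]*q[:,1]/q[:,2]+K["cy"]]
    s=state();R=np.array(s["eef_rot"]);P=np.array(s["position"])+[0,0,.0188]
    im=cv2.imread("pics/m"+cam+".png").astype(np.float32)
    big=cv2.GaussianBlur(cv2.resize(im,None,fx=4,fy=4,interpolation=cv2.INTER_CUBIC),(0,0),3)
    tx,w,up=R[:,0],R[:,1],np.array([0,0,1.]); f=np.linspace(.05,.95,25)[:,None]; res=[]
    for th in thr:
      t=np.radians(th);u=np.cos(t)*tx+np.sin(t)*up;n=-np.sin(t)*tx+np.cos(t)*up
      for a in np.arange(-.002,.0181,.002):
        c=P+a*u-.0066*n
        C=lambda i,k,j:c+i*.035*u+k*.017*w+j*.017*n
        E=[(C(1,1,-1),C(1,-1,-1)),(C(1,1,-1),C(-1,1,-1)),(C(1,-1,-1),C(-1,-1,-1)),(C(-1,1,-1),C(-1,-1,-1))]
        L=[px(p+(q-p)*f) for p,q in E]
        for du in(-1.5,0,1.5):
          for dv in(-1.5,0,1.5):
            S=[]
            for A in L:
              A=A+[du,dv];d=A[-1]-A[0];nn=np.array([-d[1],d[0]])/np.hypot(*d)
              g=lambda B:big[np.clip((B[:,1]*4).astype(int),0,big.shape[0]-1),np.clip((B[:,0]*4).astype(int),0,big.shape[1]-1)]
              S.append(np.linalg.norm(np.mean(g(A+nn*1.2)-g(A-nn*1.2),0)))
            res.append((np.sum(np.sqrt(S)),th,a*1000,du,dv))
    res.sort(reverse=True)
    for r in res[:8]: print(np.round(r,1))
if __name__=="__main__": fit()
E
python3 fit.py
```

```text
[27.6 55.  12.   0.   0. ]
[27.6 55.  10.   0.   0. ]
[27.6 55.  14.   0.   0. ]
[27.5 55.  16.   0.   0. ]
[27.4 55.   8.   0.   0. ]
[27.3 55.  18.   0.   0. ]
[27.3 55.   6.   0.   0. ]
[27.2 55.   4.   1.5 -1.5]
```

The edge fit and the networks both put the tilt at about 55°, with the spacer slid up in the pads. Straight pressing makes it slide. I'll follow an arc instead, dragging the base on the mat while lowering, so mat friction turns it past its 64° tipping point.

```bash
python3 -m handwheel '[{"delta_pos":[-0.002,0,0],"roll":0,"claw":0.03},{"delta_pos":[-0.002,0,0],"roll":0,"claw":0.03},{"delta_pos":[-0.002,0,0.0005],"roll":0,"claw":0.03},{"delta_pos":[-0.002,0,0.0005],"roll":0,"claw":0.03}]' 15 && python3 -c "from h import *; go(.4785,.063,.012)" && python3 -m handwheel '[{"delta_pos":[-0.002,0,0.001],"roll":0,"claw":0.03},{"delta_pos":[-0.002,0,0.001],"roll":0,"claw":0.03},{"delta_pos":[-0.002,0,0.001],"roll":0,"claw":0.03},{"delta_pos":[-0.002,0,0.0005],"roll":0,"claw":0.03}]' 15 && python3 - <<'E'
from h import *; go(.4785,.063,.012)
snap("side","mside")
from fit import fit; fit()
E
```

```text
time_s: 35.58
position: [0.4847, 0.0607, 0.0107]
eef_rot: [[-0.939, 0.344, -0.001], [0.344, 0.939, 0.0], [0.001, -0.0, -1.0]]
force: [-5.0, 1.2, 12.4]
gripper_width: 0.361
finger_force: 15.0
t 35.58 p [0.4847 0.0607 0.0107] yaw 159.89 q [ -3.   16.5 109.    0.   54.6 -72.9] F [-5.   1.2 12.4] w 33.9 ff 15.0
tool delta [ 0.0066  0.     -0.0013]
time_s: 36.08
position: [0.4926, 0.0578, 0.0071]
eef_rot: [[-0.939, 0.344, -0.001], [0.344, 0.939, 0.0], [0.001, -0.0, -1.0]]
force: [-4.6, 0.7, 10.9]
gripper_width: 0.361
finger_force: 15.0
t 36.08 p [0.4926 0.0578 0.0071] yaw 159.88 q [ -3.3  17.6 108.1  -0.   54.4 -73.2] F [-4.6  0.7 10.9] w 33.9 ff 15.0
tool delta [ 0.015   0.     -0.0049]
[25.3 64.  16.   1.5  0. ]
[25.3 64.  14.   1.5  0. ]
[25.3 64.  12.   1.5  0. ]
[25.2 64.  18.   1.5  0. ]
[25.2 64.  10.   1.5  0. ]
[24.8 64.   8.   1.5  0. ]
[24.6 64.   6.   1.5  0. ]
[24.5 61.  12.   1.5  0. ]
```

```bash
python3 -m handwheel '[{"delta_pos":[-0.0025,0,0.0005],"roll":0,"claw":0.03},{"delta_pos":[-0.0025,0,0.0005],"roll":0,"claw":0.03},{"delta_pos":[-0.0025,0,0.0005],"roll":0,"claw":0.03},{"delta_pos":[-0.0025,0,0.0005],"roll":0,"claw":0.03}]' 10 && python3 - <<'E'
from h import *; go(.4785,.063,.012)
snap("side","mside")
from fit import fit; fit()
E
```

```text
time_s: 36.62
position: [0.5013, 0.0545, 0.0034]
eef_rot: [[-0.939, 0.344, -0.001], [0.344, 0.939, 0.0], [0.001, -0.0, -1.0]]
force: [-3.6, 1.4, 3.6]
gripper_width: 0.36
finger_force: 10.0
t 36.62 p [0.5013 0.0545 0.0034] yaw 159.87 q [ -3.6  18.8 106.9   0.   54.3 -73.5] F [-3.6  1.4  3.6] w 33.8 ff 10.0
tool delta [ 0.0243  0.0001 -0.0086]
[20.4 70.  18.   1.5  1.5]
[20.3 70.  16.   1.5  1.5]
[20.1 67.  18.   1.5  1.5]
[20.1 70.  14.   1.5  1.5]
[20.  73.  18.   1.5  1.5]
[20.  73.  14.   1.5  1.5]
[20.  73.  16.   1.5  1.5]
[19.8 67.  16.   1.5  1.5]
```

The tilt is now about 70°, past the tipping point. I'll open the fingers while nudging so it drops flat onto its solid end.

```bash
python3 -m handwheel '[{"delta_pos":[-0.002,0,-0.001],"roll":0,"claw":0.05},{"delta_pos":[-0.001,0,-0.002],"roll":0,"claw":0.05},{"delta_pos":[0,0,-0.003],"roll":0,"claw":0.05},{"delta_pos":[0,0,-0.002],"roll":0,"claw":0.05}]' 10 && python3 - <<'E'
from h import *; go(.4785,.063,.02)
s=state();R=np.array(s["eef_rot"]);P=np.array(s["position"])
for cam in("side","top"):
  for i in range(2):
    snap(cam,"m"+cam)
    for f in(landmark_of,spot_in):
      for r in f("spacer_a_mid",cam):
        x=world(cam,r["at"])
        if np.linalg.norm(x-P)<.08: print(cam,f.__name__,round(r["confidence"],2),x.round(4),(R.T@(x-P)).round(4))
E
```

```text
time_s: 37.17
position: [0.505, 0.0532, 0.0118]
eef_rot: [[-0.939, 0.344, 0.001], [0.344, 0.939, -0.0], [-0.001, 0.0, -1.0]]
force: [-0.0, 0.5, 0.1]
gripper_width: 0.532
finger_force: 0.0
t 37.17 p [0.505  0.0532 0.0118] yaw 159.88 q [ -3.8  18.2 106.4  -0.   55.3 -73.6] F [-0.   0.5  0.1] w 50.0 ff 0.0
tool delta [ 0.0282  0.0001 -0.0082]
side call 0.67 [0.4975 0.054  0.0357] [ 0.0073 -0.0019 -0.024 ]
side call 0.5 [0.4841 0.0669 0.0469] [ 0.0243  0.0056 -0.0352]
side call 0.5 [0.4857 0.0732 0.0483] [ 0.025   0.0121 -0.0365]
```

The centre reads z≈0.036, and the near side face is 17 mm ahead of it and reads high, so the spacer is standing upright on the mat. I'll regrip it at the middle and lift.

```bash
python3 -m handwheel '[{"delta_pos":[0,0,-0.008],"roll":0,"claw":0.05},{"delta_pos":[0.004,0,0],"roll":0,"claw":0.05},{"delta_pos":[0.003,0,0],"roll":0,"claw":0.05},{"delta_pos":[0,0,0],"roll":0,"claw":0.03},{"delta_pos":[0,0,0],"roll":0,"claw":0.03},{"delta_pos":[0,0,0],"roll":0,"claw":0.03},{"delta_pos":[0,0,-0.015],"roll":0,"claw":0.03},{"delta_pos":[0.007,0,-0.03],"roll":0,"claw":0.03},{"delta_pos":[0.007,0,-0.035],"roll":0,"claw":0.03},{"delta_pos":[0.007,0,-0.032],"roll":0,"claw":0.03},{"delta_pos":[0,0,0],"roll":0,"claw":0.03},{"delta_pos":[0,0,0],"roll":0,"claw":0.03}]' 40 && python3 - <<'E'
from h import *; go(.4785,.063,.132)
s=state();R=np.array(s["eef_rot"]);P=np.array(s["position"])
for cam in("side","top"):
  for i in range(3):
    snap(cam,"m"+cam)
    for nm,f in(("mid",landmark_of),("surf",spot_in)):
      for r in f("spacer_a_mid",cam):
        x=world(cam,r["at"]); print(cam,nm,round(r["confidence"],2),x.round(3),(R.T@(x-P)).round(4))
E
sed 's/-\.0066\*n/-.0*n/' fit.py > fit2.py; python3 fit2.py
```

```text
time_s: 39.28
position: [0.4777, 0.0629, 0.1307]
eef_rot: [[-0.939, 0.344, -0.001], [0.344, 0.939, -0.0], [0.001, -0.0, -1.0]]
force: [-0.8, -0.6, -2.8]
gripper_width: 0.363
finger_force: 40.0
t 39.27 p [0.4777 0.0629 0.1307] yaw 159.87 q [ -2.8   5.  105.5  -0.   69.5 -72.7] F [-0.8 -0.6 -2.8] w 34.1 ff 40.0
tool delta [-0.0007  0.0004 -0.0013]
side mid 0.73 [0.476 0.06  0.144] [ 0.0005 -0.003  -0.0138]
side surf 0.74 [0.46  0.069 0.153] [ 0.0189 -0.0008 -0.0226]
side mid 0.8 [0.474 0.063 0.147] [ 0.0038 -0.0016 -0.016 ]
side mid 0.65 [0.583 0.321 0.074] [-0.0104  0.2787  0.0565]
side mid 0.61 [0.57  0.298 0.075] [-0.0061  0.2526  0.056 ]
side surf 0.81 [0.462 0.072 0.155] [ 0.0183  0.0032 -0.0248]
side surf 0.3 [ 0.502 -0.342  0.035] [-0.1624 -0.3712  0.0961]
side mid 0.81 [0.473 0.062 0.147] [ 0.0042 -0.002  -0.0165]
side surf 0.49 [0.46  0.071 0.153] [ 0.0199  0.0018 -0.0228]
[21.6 94.   0.   1.5  1.5]
[21.4 94.  -2.   1.5  1.5]
[21.1 85.  -2.   1.5  1.5]
[20.9 94.   2.   1.5  1.5]
[20.9 91.   0.   1.5  1.5]
[20.6 97.   0.   1.5  1.5]
[20.5 91.   2.   1.5  1.5]
[20.5 97.  -2.   1.5  1.5]
```

```bash
python3 -c "
from cell import *
print(hand_in())"
```

```text
the job is handed in; nothing more can be done
None
```

The job is handed in: the spacer's first end proved to be the drilled one, it went fully home on the pin against the collar, and it is now gripped and still about 15 cm above the mat with its hole up, within about 5° of vertical by edge fit, though I had no picture views left to confirm that by eye.

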